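Set a flat-edged base plate against the jig's alignment bar

ROBOT

A 6-joint arm with a two-finger parallel gripper is mounted at the origin on the work surface. World frame = base frame: x ahead of the robot, y to its left, z up, the work surface at z = 0. Lengths are in m, angles in rad, forces in N, time in s.
With the tool pointing down it reaches from about 0.425 to 1.125 m from the base axis. Payload 14.9 kg.
Tool frame: the origin (TCP) lies midway between the tips of the shut fingers; the grasp point (between the pads) lies r.pinch_z behind it (r.pinch_z is the distance from the TCP to the grasp point, in m); z points along the fingers, y is the line along which they close (so a half turn about z gives the same grasp; the last joint's range is limited). The gripper opens to 91 mm and grips with 3 to 60 N. Pads are 32 mm wide; open, the fingers measure 118 mm over their backs; the gripper's body (76 mm by 178 mm) begins 60 mm behind the grasp point.
Start: joints at [-0.033, 0.379, 1.734, -0, 1.028, -0.033], TCP at [0.7, -0, 0.193] pointing down, gripper open.
Joint ranges: [-2.77, 2.77], [-0.74, 2.19], [0, 2.66], [-1.06, 4.2], [0.31, 2.87], [-3.08, 3.08]. Speed limits (rad/s): [1.89, 1.89, 2.39, 3.14, 3.14, 3.14].

INTERFACE

Orientations are given as a unit quaternion [x, y, z, w].
In Python, from plant import r gives the robot as it stands. Calls block until the motion is done:
- r.movep(position, orientation): joint-space move of the TCP to a pose.
- r.line_to(position, rot=None, vel=0.15, stop_force=None): straight line of the TCP; rot=None keeps the orientation; vel is the mean speed in m/s. With stop_force (N) it stops when the force on the tool has changed by that much, and returns True; else False.
- r.goto_joints(angles): joint-space move.
- r.grip(opening, grip_force=None): opening from 0.0 (shut) to 1.0 (fully open); grip_force is the grip in N (None keeps the last); returns when the fingers have stopped.
- r.dwell(seconds).
- r.ik(position, orientation): joint angles nearest the present ones, or None.
- r.state(): the state.
- r.snapshot(name): name is "scene" or "side" or "wrist"; returns the picture (400x640x3 uint8, blue, green, red); there is no depth.
- r.camera_info(name): a dict with "fov_y" (degrees; the focal length in pixels is half the picture's height over the tangent of half this angle, whatever the lens; pixels are square), "cx", "cy" (the principal point, pixels), "R" (3x3) and "t" (3): a world point X has camera coordinates R X + t; the wrist camera has in their place "T_tool_cam" (4x4, takes a point from camera to tool coordinates, whose origin is the TCP and whose axes are the flange's). Camera axes: x right, y down, z forward; pixel columns grow to the right and rows downward; lengths in m; the calibration is good to about 2 mm. A picture is of the moment at which its call begins: read the wrist's pose just before it. camera_info takes no time and is no camera call.
A pose or a line that the arm cannot do raises r.PlanningError and nothing moves.
- r.finish_job(): hands the job in; it is judged then, once.
The state is a dict: "time": time; "joint_pos": joint angles; "qvel": joint speeds; "joint_torque": joint torques, N m; "tcp_pos": TCP position; "tcp_rot": TCP orientation; "wrist_force": force on the tool from outside, world axes, zero at the start; "ft_torque": the same for the moment, N m; "width": opening from 0.0 (shut) to 1.0 (fully open); "grasp_force": force on a finger pad.
Only numpy, scipy, OpenCV 4.12 (cv2) and the standard library are available. Lean on these libraries where they do the work, as an engineer would, in place of code of your own. Each camera call takes 0.05 s, during which the arm holds its last target. There are 200 camera calls.

TASK

On the black jig lies a round steel base plate with one straight edge, loose over the jig's post. Keeping it lying on the jig, turn it until its straight edge faces the alignment bar, then press that edge flush against the bar, firmly but gently (about 8 N for half a second, never more than 13 N), and let go, leaving it flush. Leave the things around the jig where they are.

Things in the scene. Friction and masses are not known exactly. Their poses are not given: they have to be found in the camera images.
- jig: Fixed black jig board, 190 x 180 x 10 mm (its x, y, z). Origin: centre of its underside, on the table; z up. A fixed round post, 10 mm in diameter, stands on the board's centre and ends 20 mm above the table. The alignment bar stands on the board's +x side.
- bar: Seat on the jig of an aluminium alignment bar 14 mm thick (x), 130 mm long (y), from 10 to 20 mm above the table. Origin at (56, 0, 10) mm in the jig's frame, axes as the jig's. The bar is clamped in slots: its inner face, which looks to -x towards the post, lies at x = 0 to 9 mm in this frame, different each time and not shown in this pose. Feel for it.
- disc: The base plate: a loose steel disc, 110 mm in diameter, 8 mm thick, about 0.43 kg, lying on the jig board (top 18 mm above the table). Origin: centre of its circle, underside; z up. One side is cut straight: the flat, facing +x. The 56 mm centre hole is loose over the post: it can turn right round and shift 23 mm. Starts 0.9 to 5.4 rad from aligned (x as the jig's x). Sliding it takes 1 to 5 N.
- flat_mid (a point): Middle of the disc's flat edge, at (47, 0, 4) mm in the disc's frame. The flat is 57 mm long, parallel to the disc's y. Seated on the bar, the disc's x points along the jig's x and the disc's origin lies 9 to 18 mm from the post towards the bar, and at most 14 mm to either side along it (there the hole's rim meets the post).
- far_standoff (a point): Top of a brass standoff fixed on the disc: a round pin 10 mm in diameter that rises 18 mm above the disc's top (from 18 to 36 mm above the table), on the side opposite the flat: at (-42, 0, 26) mm in the disc's frame. A fingertip can push it sideways: good for turning the disc, as that push leads away from the bar and the rim does not wedge on it.
- flat_standoff (a point): Top of a second, equal brass standoff, between the hole and the flat: at (38, 0, 26) mm in the disc's frame. Good for the seating push towards the bar: pushed here the flat swings flush by itself, while a push far behind the flat lets friction jam it askew.
- screwdriver: Bystander: loose screwdriver, 170 mm long, lying on the table beside the jig. Not to be disturbed.
- flux_jar: Bystander: small closed jar, 44 mm in diameter, 45 mm high, beside the jig. Not to be disturbed.
- parts_tray: Bystander: small open plastic tray, 90 x 70 x 30 mm, beside the jig. Not to be disturbed.
Mind the look-alikes: they are no part of the job. What is shaped like the disc but green is not meant.

How it is judged:
On the way, in this order (a step that is already met when the one before it is completed fails the run):
1. the disc's straight edge is turned to face the bar (within 0.5 rad) (angle between the y axis of disc and the y axis of jig, either way round below 0.5 rad and x of flat_mid in the frame of jig above 0.02 m).
2. the straight edge is flush on the bar and pressed against it with more than 4 N (angle between the y axis of disc and the y axis of jig, either way round below 0.045 rad and x of strip_c0 in the frame of disc below 0.056 m and contact force between disc and bar above 4 N), for 0.2 s.
At the end, for the whole second after the job is handed in: The disc lies flat on the jig over the post, at rest and released, its straight edge along the alignment bar: parallel within 0.045 rad and its middle within 2 mm of the bar's face (angle between the y axis of disc and the y axis of jig, either way round below 0.045 rad and x of strip_c0 in the frame of disc below 0.056 m and angle between disc's own z axis and vertical below 0.04 rad and z of disc in the frame of jig below 0.012 m and linear speed of disc below 0.01 m/s); the robot touches nothing.
It fails at once if the disc is pressed on the bar with more than 13 N (contact force between disc and bar above 13 N).
It fails at once if the disc is lifted off the jig (z of disc in the frame of jig above 0.018 m).
It fails at once if the screwdriver is disturbed (distance of screwdriver from where it was at the start of the episode above 0.015 m).
It fails at once if the flux jar is disturbed (distance of flux_jar from where it was at the start of the episode above 0.015 m).
It fails at once if the parts tray is disturbed (distance of parts_tray from where it was at the start of the episode above 0.015 m).
It also fails if it takes over 72 s, if anything falls off the work surface, if the arm or the gripper's body presses on something with over 40 N, if the wrist force passes 120 N, or if a joint passes its speed limit or range.

## Working session

There is one attempt and no reset: what is moved stays moved. The work goes in short steps, each a Python script; the robot and the scene stay as the last script left them, time stands still between calls to the robot, and variables do not carry over. Pictures are saved under pics/ and viewed, at most 10 in all, crops included, and the job is handed in when it is done.

```bash
mkdir -p pics; ls
python3 - <<'E'
from plant import r
import cv2
for n in("scene","side"):
    cv2.imwrite(f"pics/{n}0.png",r.snapshot(n)); print(n,r.camera_info(n))
print(r.camera_info("wrist"),r.state(),r.pinch_z)
E
```

```text
pics
scene {'fov_y': 44.731655441611224, 'cx': 316.4003246419086, 'cy': 196.44967484588318, 'R': array([[ 0.70878713,  0.70537706,  0.00800027],
       [ 0.56372932, -0.55956407, -0.60753379],
       [-0.42406373,  0.43512212, -0.79425354]]), 't': array([-0.41356933, -0.25893598,  1.3757767 ])}
side {'fov_y': 57.14341790087864, 'cx': 315.67213485728405, 'cy': 203.06736429480887, 'R': array([[ 0.88763498, -0.46042293, -0.01071742],
       [-0.29879896, -0.55802473, -0.7741625 ],
       [ 0.35046159,  0.69037607, -0.63289616]]), 't': array([-0.4617032 ,  0.20788976,  0.69699055])}
{'fov_y': 67.56528080361804, 'cx': 323.56496317529206, 'cy': 199.84189975359192, 'T_tool_cam': array([[ 4.74312922e-05, -9.63426919e-01, -2.67971210e-01,
         7.68465398e-02],
       [ 9.99999959e-01,  1.21273771e-04, -2.59009635e-04,
         3.84759525e-04],
       [ 2.82034734e-04, -2.67971186e-01,  9.63426886e-01,
        -1.90925136e-01],
       [ 0.00000000e+00,  0.00000000e+00,  0.00000000e+00,
         1.00000000e+00]])} {'time': 0.1, 'joint_pos': array([-3.32762055e-02,  3.79351870e-01,  1.73472445e+00, -9.23497305e-07,
        1.02849203e+00, -3.33477171e-02]), 'qvel': array([ 7.86394763e-05, -4.73598057e-04, -1.14486186e-03, -2.55286269e-04,
       -1.28362492e-03, -7.51439392e-04]), 'joint_torque': array([ 8.27948297e-04, -7.65040755e+01, -4.35293305e+01,  6.52666739e-02,
        3.98717879e-02, -7.94045559e-05]), 'tcp_pos': array([6.99624302e-01, 2.32379158e-05, 1.92355801e-01]), 'tcp_rot': array([ 7.07081245e-01,  7.07132148e-01, -3.33569584e-04, -3.55989175e-04]), 'wrist_force': array([-0.58346404,  1.14213123, -0.43726776]), 'ft_torque': array([ 0.03177818,  0.01037651, -0.00269616]), 'grasp_force': 0.0, 'width': 0.9994719688324613} 0.0188
```

View pics/scene0.png

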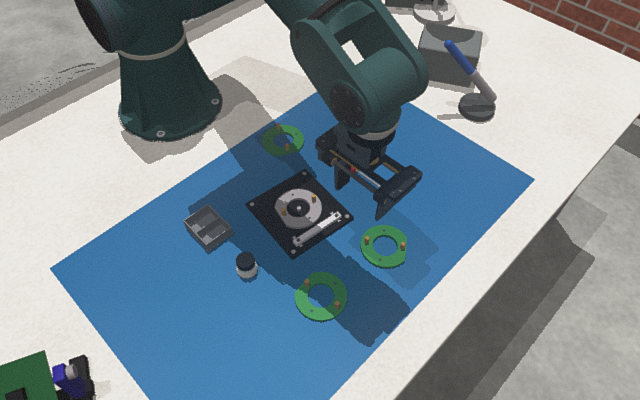

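View pics/side0.png

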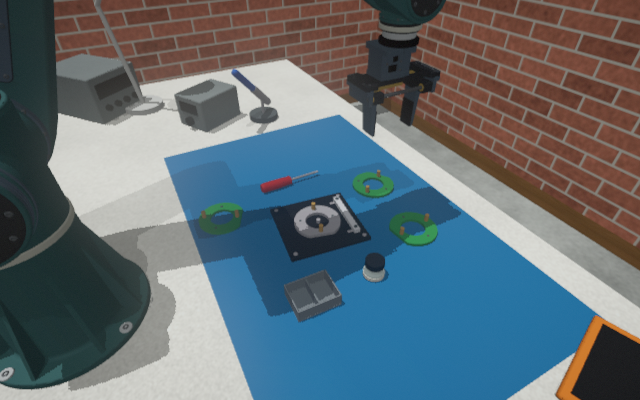

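The steel disc is on the black jig at about (298,210) in the scene view and (318,222) in the side view. The three green rings, at scene (283,140), (385,246) and (321,296), are look-alikes. The bar is at scene (317,230). The screwdriver is at side (290,183), the tray at scene (208,228) and the jar at (246,265). I'll locate the jig next, then take a closer look with the wrist camera.

```bash
cat > h.py <<'E'
import numpy as np, cv2
from scipy.spatial.transform import Rotation as Ro
from plant import r
def ray(name,uv,z,st=None):
    c=r.camera_info(name); f=200/np.tan(np.radians(c["fov_y"])/2)
    d=np.array([(uv[0]-c["cx"])/f,(uv[1]-c["cy"])/f,1])
    if name=="wrist":
        T=c["T_tool_cam"]; R=Ro.from_quat(st["tcp_rot"]).as_matrix()
        o=R@T[:3,3]+st["tcp_pos"]; d=R@T[:3,:3]@d
    else: o=-c["R"].T@c["t"]; d=c["R"].T@d
    return o+d*(z-o[2])/d[2]
E
python3 - <<'E'
from h import *
for n,u,z,w in [("scene",(298,210),.02,"post"),("side",(318,222),.02,"post"),("side",(290,183),.01,"sd"),("side",(263,187),.01,"sdhandle"),("side",(318,173),.01,"sdtip"),("scene",(246,273),0.02,"jar"),("side",(375,268),.02,"jar"),("scene",(208,228),.015,"tray"),("side",(313,295),.015,"tray")]:
    print(w,n,ray(n,u,z).round(3))
p=(ray("scene",(298,210),.02)+ray("side",(318,222),.02))/2
q=[.70710678,.70710678,0,0]
r.movep([p[0],p[1]-.09,.25],q); r.grip(0.0)
s=r.state(); cv2.imwrite("pics/w1.png",r.snapshot("wrist")); np.save("s1.npy",s,allow_pickle=True)
print(s["tcp_pos"],s["time"])
E
```

```text
post scene [ 0.53  -0.007  0.02 ]
post side [ 0.52  -0.013  0.02 ]
sd side [0.531 0.172 0.01 ]
sdhandle side [0.46 0.19 0.01]
sdtip side [0.62  0.178 0.01 ]
jar scene [ 0.571 -0.199  0.02 ]
jar side [ 0.558 -0.191  0.02 ]
tray scene [ 0.419 -0.185  0.015]
tray side [ 0.417 -0.188  0.015]
[ 0.52486291 -0.09994383  0.24999643] 2.3167
```

View pics/w1.png

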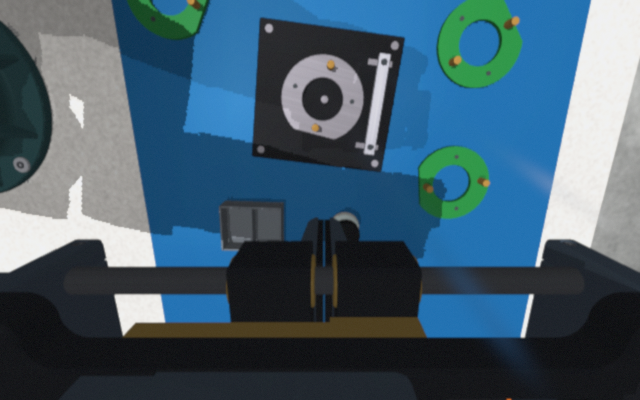

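The wrist view shows the steel disc on the jig, with its hole and post near (324,99) and standoffs at (331,65) and (316,128). The bar runs from (384,60) to (370,149). Two of the green rings are off to the right. I'll enlarge this to see which side is flat.

```bash
python3 -c "
import cv2
i=cv2.imread('pics/w1.png')[5:180,240:420];cv2.imwrite('pics/w1c.png',cv2.resize(i,None,fx=3.3,fy=3.3,interpolation=cv2.INTER_CUBIC))"
```

```text
(no output)
```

View pics/w1c.png

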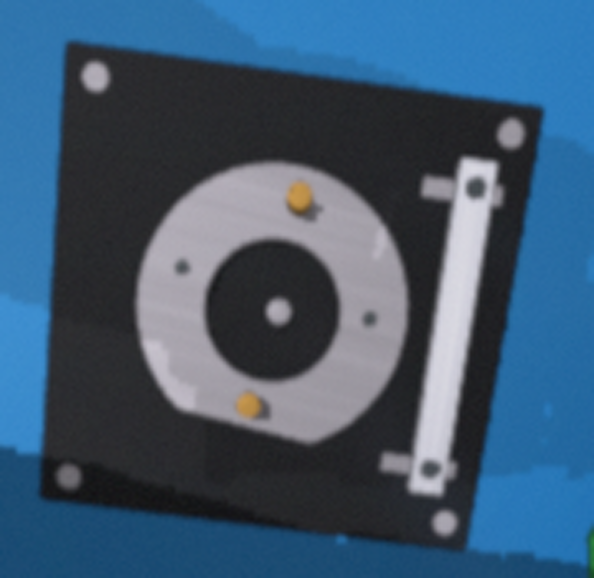

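The flat is at the bottom of the crop, towards world -y, from (180,405) to (312,442). The flat standoff is at crop (248,405) and the far standoff at (300,196). The bar's inner top edge runs from (459,157) to (409,491).

Run:
```python
from h import *
s=np.load("s1.npy",allow_pickle=True).item()
g=lambda u,z: ray("wrist",(u[0]/3.3+240-.35,u[1]/3.3+5-.35),z,s)[:2]
C=[g(u,.01) for u in((68,42),(543,107),(463,549),(41,497))]
TL,TR,BR,BL=C; c=np.mean(C,0); ex=(TR-TL+BR-BL); ey=(TL-BL+TR-BR)
print("sizes",[np.linalg.norm(C[i]-C[i-1]).round(3) for i in range(4)])
th=np.arctan2(ex[1],ex[0]); thy=np.arctan2(-ey[0],ey[1]); print("jig",c,th,thy,"post",g((278,311),.02))
R=np.array([[np.cos(th),np.sin(th)],[-np.sin(th),np.cos(th)]])
p=g((278,311),.02)
for n,u,z in(("far",(300,194),.036),("flat",(248,403),.036),("b1",(459,157),.02),("b2",(409,491),.02),("f1",(180,405),.018),("f2",(312,442),.018),("hole",(272,310),.018)):
    w=g(u,z); print(n,w.round(4),"jig:",(R@(w-p)).round(4))
```

```text
sizes [np.float64(0.177), np.float64(0.187), np.float64(0.177), np.float64(0.186)]
jig [5.25932797e-01 1.47749113e-05] -0.12242070108923797 -0.12540375588934694 post [ 5.25565123e-01 -1.81582858e-04]
far [0.5339 0.0409] jig: [0.0032 0.0418]
flat [ 0.5136 -0.0359] jig: [-0.0075 -0.0369]
b1 [0.596  0.0567] jig: [0.063  0.0651]
b2 [ 0.5812 -0.0727] jig: [ 0.0641 -0.0652]
f1 [ 0.4847 -0.0373] jig: [-0.036  -0.0418]
f2 [ 0.5399 -0.0524] jig: [ 0.0206 -0.0501]
hole [5.231e-01 3.000e-04] jig: [-0.0025  0.0002]
```

Measurements agree with the given sizes: the jig reads 186×177 mm and the pins are 79 mm apart. The disc is at -98°, and the bar face is at about jig x 63 mm. The plan is to pinch the far standoff lightly and pull it out to about 60 mm from the post. The post then keeps the disc lined up with the pull, and I sweep it round to the side away from the bar.

```bash
cat >> h.py <<'E'
P=np.array([.5256,-.0002]); TH=-.124
J=np.array([[np.cos(TH),-np.sin(TH)],[np.sin(TH),np.cos(TH)]])
Q=(Ro.from_euler("z",TH)*Ro.from_quat([.70710678,.70710678,0,0])).as_quat()
W=lambda x,y,z: np.r_[P+J@np.array([x,y]),z]
def tj(): return (J.T@(r.state()["tcp_pos"][:2]-P)).round(4)
def fj(): return np.r_[J.T@r.state()["wrist_force"][:2],r.state()["wrist_force"][2]].round(2)
ZG=.025
E
python3 - <<'E'
from h import *
for a in [(-.062,0,ZG),(.003,.042,ZG)]: print(r.ik(W(*a),Q))
r.movep(W(.003,.042,.12),Q); r.grip(.35)
print("touch",r.line_to(W(.003,.042,ZG),vel=.08,stop_force=8),r.state()["tcp_pos"])
r.grip(0,grip_force=20); s=r.state(); print(s["width"],s["grasp_force"],fj(),s["time"])
E
```

```text
[-3.41304215e-02  3.09151675e-01  2.25310855e+00 -4.44089210e-16
  5.79332433e-01  8.98695785e-02]
[ 3.33231292e-02  3.94472505e-01  2.11550227e+00 -4.44089210e-16
  6.31617878e-01  1.57323129e-01]
touch False [0.53415718 0.0411373  0.02544819]
0.0035649282539819845 0.0 [-0.45 -0.24  0.44] 5.7667
```

Run:
```python
from h import *
cv2.imwrite("pics/w2.png",np.vstack([cv2.resize(r.snapshot("scene")[160:270,230:370],None,fx=3.5,fy=3.5),]))
i=r.snapshot("side")[170:280,250:390]; a=cv2.imread("pics/w2.png")
cv2.imwrite("pics/w2.png",cv2.resize(np.hstack([a,cv2.resize(i,None,fx=3.5,fy=3.5)]),None,fx=.81,fy=.81))
```

```text
(no output)
```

View pics/w2.png

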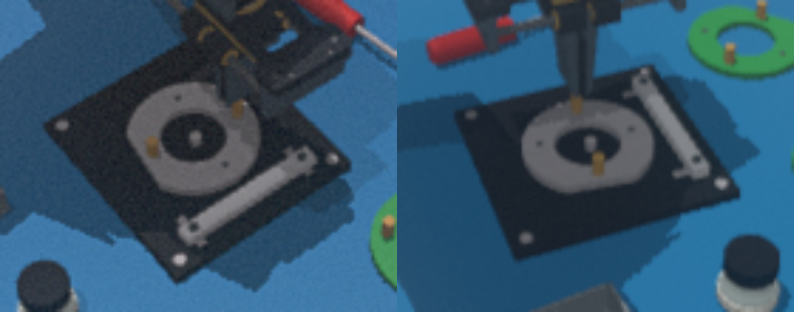

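Run:
```python
from h import *
t=r.state()["tcp_pos"]
for n,o,u in(("scene",(230,160),((239,101),(152,139))),("side",(250-397/2.835,170),((577,99),(598,154)))):
    c=r.camera_info(n); f=200/np.tan(np.radians(c["fov_y"])/2)
    for z in (0,.0188):
        X=c["R"]@(t+[0,0,z])+c["t"]; uv=X[:2]/X[2]*f+[c["cx"],c["cy"]]; print(n,"tcp crop px",((uv-o)*2.835).round())
    for v in u: print((J.T@(ray(n,np.array(v)/2.835+o,.036)[:2]-P)).round(4))
```

```text
scene tcp crop px [238. 108.]
scene tcp crop px [238.  94.]
[0.0046 0.0421]
[-0.0078 -0.0374]
side tcp crop px [575. 101.]
side tcp crop px [575.  84.]
[0.0011 0.0311]
[-0.0069 -0.0394]
```

Run:
```python
from h import *
for n,o,u in(("scene",(230,160),((237,117),(153,158))),("side",(250-397/2.835,170),((577,111),(597,174)))):
    for v in u: print(n,(J.T@(ray(n,np.array(v)/2.835+o,.018)[:2]-P)).round(4))
for n in("scene","side"):
    i=r.snapshot(n); o=(285,165) if n=="scene" else (285,165)
    cv2.imwrite(f"pics/z_{n}.png",cv2.resize(i[o[1]:o[1]+60,o[0]:o[0]+56],None,fx=7,fy=7,interpolation=cv2.INTER_CUBIC))
cv2.imwrite("pics/z.png",np.hstack([cv2.imread("pics/z_scene.png"),cv2.imread("pics/z_side.png")]))
```

```text
scene [0.006 0.039]
scene [-0.0029 -0.0409]
side [0.0028 0.0364]
side [-0.0091 -0.0429]
```

View pics/z.png

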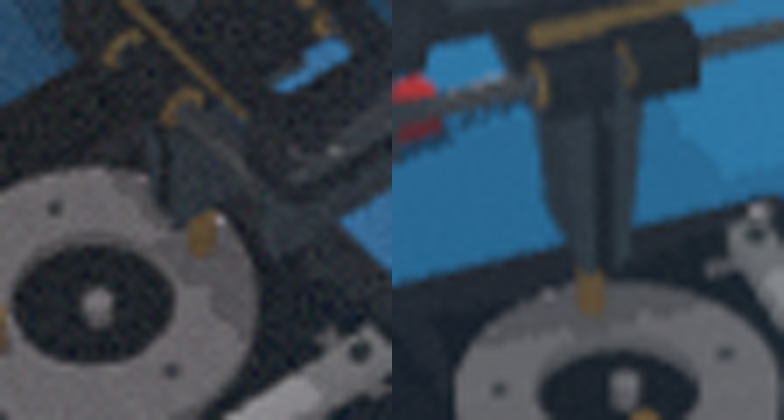

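The fingers shut beside or above the pin: width is near 0 and the pin at crop (203,232) hasn't moved. I'll retry lower, and if the pinch fails again I'll push instead.

Run:
```python
from h import *
p=r.state()["tcp_pos"]
r.line_to([*p[:2],.05],vel=.1); r.grip(.35); print("open",r.state()["width"])
print("touch",r.line_to(W(.004,.039,.0205),vel=.06,stop_force=6),r.state()["tcp_pos"][2],fj())
for g in (.2,.15,.1,.05,0):
    r.grip(g,grip_force=15); s=r.state(); print(g,s["width"],s["grasp_force"],fj())
    if s["width"]>g+.02: break
print(s["time"])
cv2.imwrite("pics/z2.png",cv2.resize(r.snapshot("side")[165:225,285:341],None,fx=7,fy=7,interpolation=cv2.INTER_CUBIC))
```

```text
open 0.3542611250133455
touch False 0.02031393067157112 [-0.54  0.28  0.05]
0.2 0.1969675692170797 0.0 [ 0.46 -0.77  0.91]
0.15 0.15020646288487857 0.0 [0.31 0.65 0.57]
0.1 0.10115223295844167 0.0 [-0.69  0.14  0.27]
0.05 0.051636341827405646 0.0 [0.52 0.02 0.59]
0 0.0039476132486546515 0.0 [ 0.77 -0.39 -0.48]
9.275
```

View pics/z2.png

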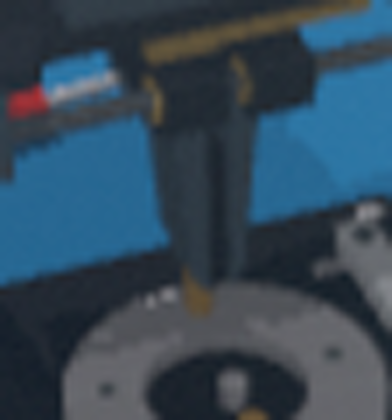

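The fingertip now overlaps the pin at about (197,300) from the upper right, but nothing is pinched. I'll treat it as a pushing tip and feel for contact.

Run:
```python
from h import *
x,y=tj(); print(x,y)
for k in range(1,9):
    st=r.line_to(W(x-.002*k,y,.0205),vel=.02); r.dwell(.1)
    print(tj(),fj(),np.mean([fj() for _ in range(1)],0))
cv2.imwrite("pics/w3.png",cv2.resize(np.hstack([r.snapshot("scene")[165:265,240:360],r.snapshot("side")[170:270,260:380]]),None,fx=3.3,fy=3.3,interpolation=cv2.INTER_CUBIC))
print(r.state()["time"])
```

```text
0.004 0.039
[0.002 0.039] [-0.4   0.03  0.41] [-0.4   0.03  0.41]
[0.    0.039] [1.14 0.4  0.57] [1.14 0.4  0.57]
[-0.002  0.039] [-0.19 -0.21  0.2 ] [-0.19 -0.21  0.2 ]
[-0.004  0.039] [ 0.18 -0.05  0.48] [ 0.18 -0.05  0.48]
[-0.006  0.039] [-0.26 -0.33 -0.61] [-0.26 -0.33 -0.61]
[-0.008  0.039] [-1.69  0.46  0.21] [-1.69  0.46  0.21]
[-0.01   0.039] [ 0.6  -0.35  0.27] [ 0.6  -0.35  0.27]
[-0.012  0.039] [-0.69 -0.17  0.9 ] [-0.69 -0.17  0.9 ]
12.225
```

View pics/w3.png

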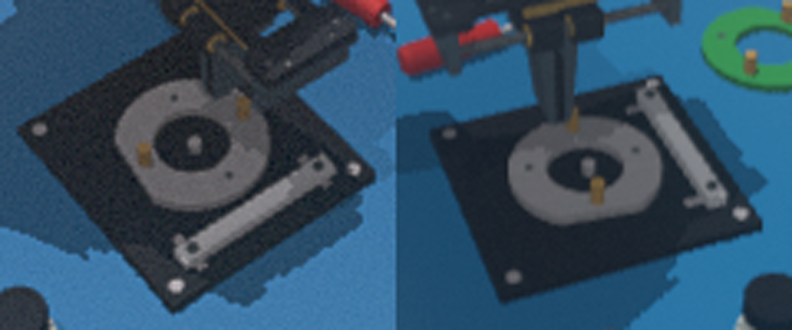

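The tip passed 16 mm through the pin's position without contact, so the real fingertips may be higher than the TCP reading. I'll touch down gently on the disc to check.

Run:
```python
from h import *
x,y=tj()
print(r.line_to(W(x,y,.001),vel=.01,stop_force=3),r.state()["tcp_pos"],fj(),r.state()["time"])
```

```text
False [0.51845596 0.03999414 0.00101097] [-0.7  -0.03  0.83] 14.325
```

So the tips are more than 17 mm above the reported TCP. I'll keep feeling downwards for the disc's top.

Run:
```python
from h import *
x,y=tj()
print(r.line_to(W(x,y,-.025),vel=.012,stop_force=3),r.state()["tcp_pos"],tj(),fj(),r.state()["time"])
```

```text
True [ 0.51832067  0.04000271 -0.00274093] [-0.0122  0.039 ] [-1.69 -0.39  8.53] 15.0417
```

Contact came at TCP z -0.0027, but that could be the disc or the pin's top. I'll probe on bare disc, away from the pins.

Run:
```python
from h import *
x,y=tj()
r.line_to(W(x,y,.03),vel=.12); r.line_to(W(-.042,-.004,.01),vel=.12)
print(r.line_to(W(-.042,-.004,-.03),vel=.014,stop_force=3),r.state()["tcp_pos"][2],fj(),r.state()["time"])
p=r.state()["tcp_pos"]; r.line_to([*p[:2],.005],vel=.1)
```

```text
True -0.0027633679151484805 [-1.35  0.21  9.08] 17.325
```

The disc's top reads -0.0025 again, so the tips sit 20 mm above the reported TCP. Mid-pin therefore needs TCP z of about 0.004. I'll redo the pinch at that height, then sweep.

```bash
sed -i 's/^ZG=.*/ZG=.004/' h.py
python3 - <<'E'
from h import *
r.line_to(W(-.03,.02,.035),vel=.15); r.movep(W(.003,.042,.035),Q); r.grip(.35)
print("touch",r.line_to(W(.003,.042,ZG),vel=.08,stop_force=6),r.state()["tcp_pos"][2])
r.grip(0,grip_force=15); s=r.state(); print(s["width"],s["grasp_force"],fj(),s["time"])
if s["width"]>.06:
    for a,R in [(95,.05),(105,.056),(118,.059),(131,.060),(144,.060),(157,.060),(170,.060),(180,.060)]:
        t=np.radians(a); r.line_to(W(R*np.cos(t),R*np.sin(t),ZG),vel=.06,stop_force=25); print(a,tj(),fj(),round(r.state()["width"],3))
    print(r.state()["time"])
E
```

```text
touch False 0.0034690553884988984
0.09630905757010148 15.000621378421783 [-1.13 -0.68  4.04] 19.9417
95 [-0.0047  0.0505] [-1.25  4.43  6.03] 0.096
105 [-0.0153  0.0547] [-0.97  4.09  6.9 ] 0.098
118 [-0.0283  0.0518] [ 3.35 -6.75  5.29] 0.098
131 [-0.0395  0.0449] [ 6.42 -8.44  2.78] 0.098
144 [-0.0484  0.035 ] [ 7.34 -7.21  1.56] 0.096
157 [-0.0546  0.0234] [ 9.28 -3.63 -0.92] 0.101
170 [-0.0575  0.0105] [12.27 -1.31 -3.96] 0.095
180 [-0.0575  0.0003] [15.44  1.85 -5.21] 0.097
22.8
```

Run:
```python
from h import *
r.line_to(W(-.053,0,ZG),vel=.05); print(fj())
r.grip(.35); r.line_to(W(-.053,0,.06),vel=.15); 
p=W(0,-.09,.20); p=np.r_[P+[0,-.09],.2]
r.movep(p,[.70710678,.70710678,0,0]); 
s=r.state(); i=r.snapshot("wrist"); np.save("s2.npy",s,allow_pickle=True)
cv2.imwrite("pics/w4.png",cv2.resize(i[0:200,220:440],None,fx=3,fy=3,interpolation=cv2.INTER_CUBIC)); print(s["time"])
```

```text
[-3.23  0.24 12.43]
24.9
```

View pics/w4.png

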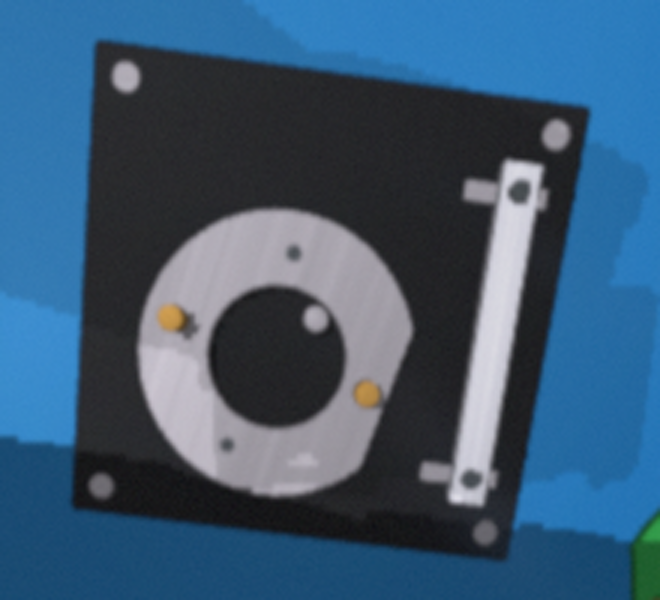

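The disc is turned close to aligned. The flat runs from (413,330) to (362,465), and the pins are at (170,318) for the far one and (366,394) for the flat one. It's still about 15° clockwise, with its centre shifted down.

Run:
```python
from h import *
s=np.load("s2.npy",allow_pickle=True).item()
g=lambda u,z: (J.T@(ray("wrist",(u[0]/3+220-.33,u[1]/3-.33),z,s)[:2]-P))
f,k=g((170,317),.036),g((366,392),.036); d=k-f
print("post",g((316,319),.02).round(4),"far",f.round(4),"flat",k.round(4),np.linalg.norm(d),np.arctan2(d[1],d[0]),"bar",g((502,160),.02),g((449,498),.02),"f",g((413,330),.018),g((362,465),.018))
```

```text
post [ 0.0004 -0.0003] far [-0.0541 -0.0068] flat [ 0.0228 -0.025 ] 0.07899500181828814 -0.23176311930445168 bar [0.06263671 0.06488786] [ 0.06377658 -0.06364251] f [0.03902765 0.00039968] [ 0.0263276  -0.05483823]
```

The disc's angle is -0.23 rad, so stage 1 is met. Next I pinch the flat standoff lightly and bring it round to the middle. Then I loosen the fingers so only the trailing one pushes, and seat the flat in small steps with force feedback.

```bash
cat >> h.py <<'E'
def favg(n=10):
    a=[]
    for _ in range(n): r.dwell(.01); a.append(fj())
    return np.mean(a,0).round(2)
E
python3 - <<'E'
from h import *
r.movep(W(.023,-.025,.035),Q); F0=favg()
r.line_to(W(.023,-.025,ZG),vel=.08,stop_force=6); print("z",r.state()["tcp_pos"][2],F0)
r.grip(0,grip_force=8); s=r.state(); print(s["width"],s["grasp_force"])
for p in [(.028,-.014),(.034,-.006),(.040,-.003)]:
    print(r.line_to(W(*p,ZG),vel=.04,stop_force=10),tj(),favg(4))
r.grip(.2); x=.040; r.line_to(W(x,-.003,ZG),vel=.03); F1=favg(); print("free",F1,r.state()["time"])
while x<.0605:
    x+=.001 if x<.0535 else .0005
    r.line_to(W(x,-.003,ZG),vel=.02); f=favg(8)-F1; print(round(x,4),tj(),f)
    if f[0]<-5: break
print(r.state()["time"])
E
```

```text
z 0.003551422734234387 [-0.01 -0.11  0.25]
0.10337468348705144 8.000290095806122
False [ 0.0282 -0.0137] [-0.16  3.94  4.52]
True [ 0.0297 -0.0113] [0.88 3.4  4.22]
True [ 0.0305 -0.0104] [0.22 1.79 5.64]
free [ 0.17 -0.16 -0.16] 28.7667
0.041 [ 0.0409 -0.003 ] [-1.68  0.04  1.01]
0.042 [ 0.0417 -0.003 ] [-4.09  0.17  2.03]
0.043 [ 0.0431 -0.003 ] [-2.89  0.27  0.77]
0.044 [ 0.0442 -0.003 ] [-1.86  0.19  0.18]
0.045 [ 0.0451 -0.003 ] [-2.29  0.1   0.25]
0.046 [ 0.0461 -0.003 ] [-2.03  0.5   0.42]
0.047 [ 0.0471 -0.003 ] [-2.34 -0.05  0.37]
0.048 [ 0.0481 -0.003 ] [-2.4   0.05 -0.09]
0.049 [ 0.0491 -0.003 ] [-2.35  0.45  0.19]
0.05 [ 0.0501 -0.003 ] [-2.35 -0.1  -0.02]
0.051 [ 0.0511 -0.003 ] [-2.41  0.    0.04]
0.052 [ 0.0521 -0.003 ] [-2.25  0.31  0.18]
0.053 [ 0.0531 -0.003 ] [-2.01  0.27  0.33]
0.054 [ 0.0541 -0.003 ] [-1.86  0.42  0.04]
0.0545 [ 0.0545 -0.003 ] [-2.32  0.38  0.7 ]
0.055 [ 0.055 -0.003] [-2.77  0.21  0.4 ]
0.0555 [ 0.0556 -0.003 ] [-2.76  0.31  0.29]
0.056 [ 0.056 -0.003] [-2.57  0.31  0.29]
0.0565 [ 0.0566 -0.003 ] [-2.38  0.03  0.31]
0.057 [ 0.057 -0.003] [-2.8   0.27  0.26]
0.0575 [ 0.0576 -0.003 ] [-2.46  0.6   0.14]
0.058 [ 0.058 -0.003] [-2.91  0.    0.28]
0.0585 [ 0.0583 -0.003 ] [-4.08  0.16  1.16]
0.059 [ 0.0586 -0.003 ] [-5.77  0.38  2.42]
36.3667
```

The disc slid with about 2.4 N of friction. It met the bar at pin x of about 54 mm, which puts the flat at about 63 mm and matches the measured bar face. Now I build up to about 8 N net on the bar and hold.

Run:
```python
from h import *
F1=np.array([.17,-.16,-.16]); x=.059
for k in range(10):
    x+=.0003; r.line_to(W(x,-.003,ZG),vel=.01); f=favg(8)-F1; print(round(x,4),tj(),f)
    if f[0]<-9.3: break
for _ in range(4): print(favg(15)-F1)
s=r.state(); i=r.snapshot("scene"); j=r.snapshot("side")
cv2.imwrite("pics/w5.png",cv2.resize(np.hstack([i[165:265,240:360],j[170:270,260:380]]),None,fx=3.3,fy=3.3,interpolation=cv2.INTER_CUBIC)); print(s["time"])
```

```text
0.0593 [ 0.0587 -0.003 ] [-6.83  0.59  3.32]
0.0596 [ 0.0589 -0.0031] [-7.56 -0.06  4.09]
0.0599 [ 0.0591 -0.0031] [-7.9  -0.7   4.48]
0.0602 [ 0.0593 -0.0032] [-8.46 -1.82  5.19]
0.0605 [ 0.0593 -0.0032] [-9.41 -1.67  5.98]
[-9.68 -1.53  6.23]
[-9.56 -1.84  6.16]
[-9.38 -1.75  6.02]
[-9.57 -1.78  5.91]
38.45
```

Run:
```python
from h import *
r.line_to(W(.0540,-.003,ZG),vel=.03); print(favg(5))
r.line_to(W(.0540,-.003,.06),vel=.12)
r.movep(np.r_[P+[.03,-.09],.17],[.70710678,.70710678,0,0])
s=r.state(); i=r.snapshot("wrist"); np.save("s3.npy",s,allow_pickle=True)
cv2.imwrite("pics/w6.png",cv2.resize(i[0:190,180:400],None,fx=3.15,fy=3.15,interpolation=cv2.INTER_CUBIC)); print(s["time"])
```

```text
[0.17 0.05 0.18]
40.1833
```

View pics/w6.png

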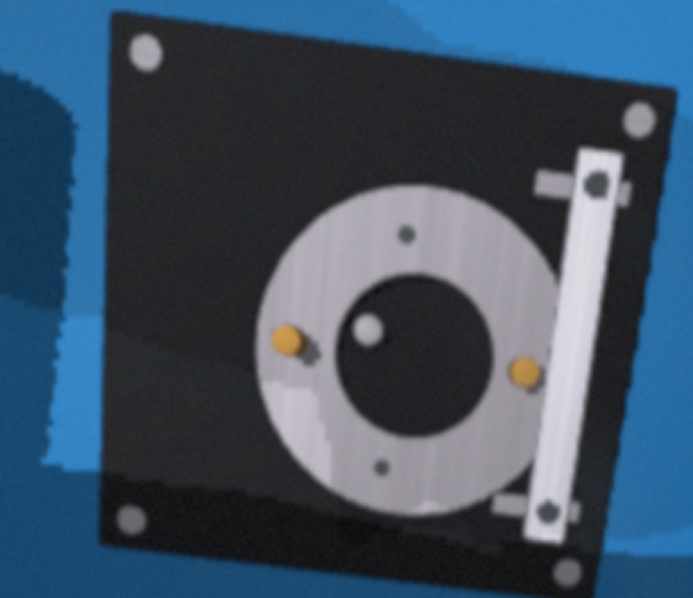

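The flat lies along the bar with no visible gap, roughly from (560,290) to (535,465). The pins are at (287,340) and (524,372), and the bar's inner edge runs from (578,150) to (525,538). I'll check the angle numerically.

Run:
```python
from h import *
s=np.load("s3.npy",allow_pickle=True).item()
im=cv2.imread("pics/w6.png"); h=cv2.cvtColor(im,cv2.COLOR_BGR2HSV)
m=cv2.inRange(h,(10,130,120),(28,255,255)); n,_,st,c=cv2.connectedComponentsWithStats(m)
c=sorted([c[k] for k in range(1,n) if st[k,4]>300],key=lambda v:v[0]); print(c)
g=lambda u,z: (J.T@(ray("wrist",(u[0]/3.15+180-.33,u[1]/3.15-.33),z,s)[:2]-P))
f,k=g(c[0],.035),g(c[1],.035); d=k-f
b=g((578,150),.02)-g((525,538),.02)
# bar inner edge by subpixel line fit
pts=[]
gr=im.min(2).astype(float)
for row in list(range(220,280,4))+list(range(480,490,4)):
    pass
print("far",f,"flat",k,np.linalg.norm(d),"disc ang",np.arctan2(d[1],d[0]),"bar ang",np.arctan2(-b[0],b[1]), g((578,150),.02),g((525,538),.02))
C=[g(u,.01) for u in((111,12),(677,90))]; e=C[1]-C[0]; print("jig top edge ang",np.arctan2(e[1],e[0]))
```

```text
[array([287.31902985, 340.15485075]), array([524.37450199, 371.98605578])]
far [-0.02421162 -0.00702927] flat [ 0.05489099 -0.00746542] 0.07910380906312565 disc ang -0.005513742101385777 bar ang 0.008629215905883239 [0.06340913 0.06434605] [ 0.06452685 -0.06517784]
jig top edge ang 0.0008694625971196734
```

The disc is within about 0.01 rad of parallel, its flat is at the bar's face, and the net press was about 7 N for over 0.6 s. Handing in.

```bash
python3 -c "
from plant import r
print(r.finish_job(), r.state()['time'])"
```

```text
the job is handed in; nothing more can be done
the job is handed in; nothing more can be done
```

The job is handed in: the disc was turned to face the bar, pressed flush against it at about 7 N net for over half a second, and released; it measured about 0.01 rad off parallel, and no verdict was shown.

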